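Open the lift-and-slide hatch of a dish box

TASK

Two grey dish boxes stand on the worktop, each with a hatch sunk in a seat at its near end. Open the one whose hatch has the straight bar handle: lift the hatch just clear of its seat, slide it in its channels to the far end of the box and set it down flat on the deck, so that the well with the dish is fully uncovered, and let go. Leave the box with the round knob shut.

Things in the scene. Friction and masses are not known exactly. Their poses are not given: they have to be found in the camera images.
- bar_grip (a point): Centre of the straight bar handle of the hatch to open. Bar 12 mm thick (x), 56 long (y), 14 high, on two legs; grasp it from above, fingers closing along x. The hatch under it is an aluminium plate 72 (x) x 80 (y) x 8 mm, its underside 54 mm below this point, 0.2 to 0.42 kg, loose in its channels. Its axes are its box's, within a few degrees.
- bar_box: Grey dish box of that hatch, fixed, 188 (x) x 102 (y) x 70 mm. Origin: centre of underside; x runs from the hatch's seat (near end) to the deck (far end), z up. Seat ledge: 76 mm long, centre x = -48, z = 38; opening 62 x 68 mm. Side walls 86 mm apart, with lips 9 mm inward whose underside is z = 65: the hatch rises at most 19 mm, and slides when raised 7 to 19 mm.
- bar_deck (a point): Where the hatch shall lie: point on the flat deck of bar_box at x = 38, y = 0, z = 45 mm of the box; axes as the box. The deck runs from x = -10 to 86 mm, 7 mm above the seat ledge. End walls stand 8 mm (near) and 14 mm (far) above it; the far one stops the hatch 12 mm past this point. With the hatch open, bar_grip is 54 mm above this point.
- knob_grip (a point): Centre of the head of the round knob (30 mm diameter) on the hatch of the other dish box, 52 mm above that hatch's underside. That box has the same form and size as bar_box and stands about 0.2 m to its left or right. This hatch stays shut.

How it is judged:
By the outcome, as a careful person would: the job done as asked, in the order asked, and still so for the second after the job is handed in, with the robot touching nothing.
It also fails if it takes over 35 s, if anything falls off the work surface, if the arm or the gripper's body presses on something with over 40 N, if the wrist force passes 120 N, or if a joint passes its speed limit or range.

ROBOT

A 6-joint arm with a two-finger parallel gripper is mounted at the origin on a cart in front of the work surface, level with it; the furniture and walls round the work are solid. World frame = base frame: x ahead of the robot, y to its left, z up, the work surface at z = 0. Lengths are in m, angles in rad, forces in N, time in s.
With the tool pointing down it reaches from about 0.375 to 0.9 m from the base axis. Payload 3.1 kg.
Tool frame: the origin (TCP) lies between the finger pads; the fingertips stand 14 mm ahead of it and the grasp point (between the pads) lies 5 mm behind it; z points along the fingers, y is the line along which they close (so a half turn about z gives the same grasp; the last joint's range is limited). The gripper opens to 87 mm and grips with 3 to 60 N. Pads are 19 mm wide; open, the fingers measure 117 mm over their backs; the gripper's body (75 mm by 190 mm) begins 51 mm behind the grasp point.
Start: joints at [-1.51, 0.527, 1.433, -0, 1.181, -0.178], TCP at [0.148, -0.607, 0.211] pointing down, gripper open.
Joint ranges: [-3.08, 3.08], [-0.75, 2.2], [0.22, 2.44], [-1.43, 4.57], [0, 2.65], [-2.85, 2.85]. Speed limits (rad/s): [2.79, 2.79, 3.14, 3.14, 3.14, 3.14].

INTERFACE

Orientations are given as a unit quaternion [x, y, z, w].
In Python, from workcell import sense, snapshot, workorder gives the robot as it stands.
- The arm moves only by the tool step_arm, never from a script. Its argument "moves" is a list of rows, each a list of 5 numbers: the shift along the tool's x, y, z each as a share of 1000 mm, from -1 to 1, then the turn about the tool's z as a share of 180 degrees, from -1 to 1, then the gripper command: -1 is shut, 1 is fully open, values between are in proportion. A call has exactly 8 rows; each row is the pose to reach, as a shift and turn from the pose commanded when the call began, along the tool's axes at that moment, turning the shorter way round; what a row does not reach only later rows make up. A row lasts 1/10 s, in which the tool goes at most 50 mm and 8.59 degrees, less where a joint would pass 70% of its speed; a pose out of reach is approached as far as the arm can. A call with a number of a shift or a turn outside -1 to 1 is refused whole. A call with a gripper value outside its range is refused whole. The fingers move at their own pace and stop on an object; "squeeze" is the grip in N (left out, the last holds). Time passes only in rows, so rows that repeat a pose let the fingers close, or fill a call up. It gives the time, the measured TCP pose, the force, the opening and the grip force at its end, in the units of the state.
- sense(): the state, without advancing time (a new reading comes with each control period).
- snapshot(name): name is "scene" or "top"; returns a dict with "image" (400x640x3 uint8, red, green, blue), "vertical_fov" (degrees; the focal length in pixels is half the picture's height over the tangent of half this angle, whatever the lens; pixels are square), "cx", "cy" (the principal point, pixels), "dist" ([k1, k2, p1, p2, k3] as OpenCV has them; the pictures are not rectified), "rvec" (rotation vector, rad) and "tvec" (3), from world to camera coordinates, as OpenCV has them. Camera axes: x right, y down, z forward; pixel columns grow to the right and rows downward; lengths in m; the calibration is good to about 2 mm. A picture is of the moment at which its call begins. There is no depth.
- workorder.sign_off(): hands the job in; it is judged then, once.
The state is a dict: "clock": time; "qpos": joint angles; "dq": joint speeds; "tau": joint torques, N m; "position": TCP position; "eef_rot": TCP orientation; "ft_force": force on the tool from outside, world axes, zero at the start; "wrist_torque": the same for the moment, N m; "gripper_width": opening from 0.0 (shut) to 1.0 (fully open); "grasp_force": force on a finger pad.
Only numpy, scipy, OpenCV 4.12 (cv2) and the standard library are available. Lean on these libraries where they do the work, as an engineer would, in place of code of your own. Each camera call takes 0.05 s, during which the arm holds its last target. There are 200 camera calls.

## Working session

There is one attempt and no reset: what is moved stays moved. The work goes in short steps, Python scripts to look and compute and a tool call to move; the robot and the scene stay as the last step left them, time stands still between calls to the robot, and variables do not carry over. Pictures are saved under pics/ and viewed, at most 10 in all, crops included, and the job is handed in when it is done.

Besides the shell and the picture viewer there is one more tool, called in YAML: its name, and indented under it one key for each argument. step_arm: Moves the arm, as the interface text tells. Its arguments: {"type":"object","properties":{"moves":{"type":"array","items":{"type":"array","items":{"type":"number","minimum":-1,"maximum":1}}},"squeeze":{"type":"number"}},"required":["moves"]}

```bash
mkdir -p pics; python3 - <<'E'
from workcell import sense, snapshot
import cv2,pickle
for n in("scene","top"):
    s=snapshot(n);pickle.dump(s,open(n+".pkl","wb"));cv2.imwrite(f"pics/{n}0.png",s["image"][:,:,::-1])
    print({k:v for k,v in s.items() if k!="image"})
print(sense())
E
```

```text
{'vertical_fov': 42.035048913336475, 'cx': 309.8743410826509, 'cy': 193.86571521218391, 'dist': array([0.03920974, 0.        , 0.        , 0.        , 0.        ]), 'rvec': array([ 1.37267974, -2.17183767,  0.91825346]), 'tvec': array([0.42625434, 0.2928538 , 0.67308836])}
{'vertical_fov': 50.45280760494181, 'cx': 314.5271080104812, 'cy': 193.32913974825587, 'dist': array([-0.04196157,  0.        ,  0.        ,  0.        ,  0.        ]), 'rvec': array([ 2.10934183, -2.10984254,  0.21425556]), 'tvec': array([0.2577036 , 0.4936529 , 0.85512026])}
{'clock': 0.1, 'qpos': array([-1.50947443e+00,  5.28367648e-01,  1.43378886e+00,  5.93532269e-06,
        1.18140561e+00, -1.78505330e-01]), 'dq': array([ 1.11178656e-04, -1.69953599e-03, -3.40513566e-03,  2.94809367e-04,
        9.61292926e-05,  6.54633169e-04]), 'tau': array([-9.89388936e-04, -4.40987170e+01, -1.77150840e+01,  6.35750801e-02,
        5.34211728e-02, -3.09481106e-05]), 'position': array([ 0.14844329, -0.60640389,  0.20986826]), 'eef_rot': array([ 9.92818628e-01,  1.19625261e-01,  6.04038041e-05, -9.82881281e-04]), 'ft_force': array([ 0.1376077 , -0.22296804,  1.19864141]), 'wrist_torque': array([ 0.01135413,  0.03206286, -0.01786371]), 'grasp_force': 0.0, 'gripper_width': 1.001730845259718}
```

View pics/scene0.png

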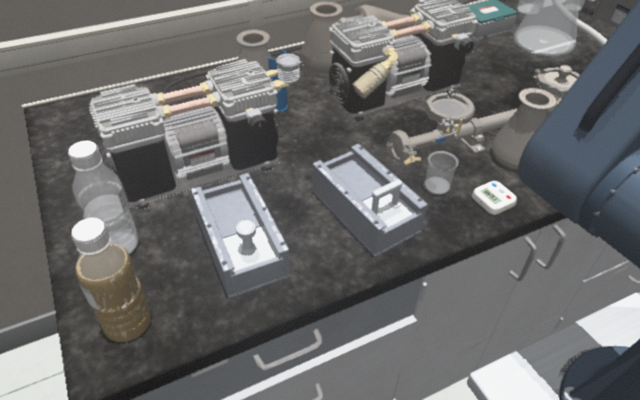

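View pics/top0.png

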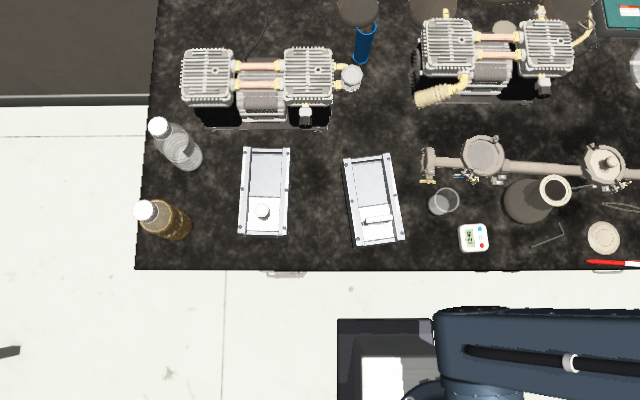

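The scene view shows the knob box at about (240,235) and the bar box at about (368,198), with its bar at (386,195). In the top view the bar box is at about (373,200) with its bar at (377,216). I'll enlarge both around the bar box.

```bash
python3 - <<'E'
import cv2
a=cv2.imread("pics/scene0.png")[140:255,305:435];b=cv2.imread("pics/top0.png")[145:255,335:415]
cv2.imwrite("pics/c1.png",cv2.resize(a,None,fx=5,fy=5,interpolation=cv2.INTER_CUBIC))
cv2.imwrite("pics/c2.png",cv2.resize(b,None,fx=5,fy=5,interpolation=cv2.INTER_CUBIC))
E
```

```text
(no output)
```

View pics/c1.png

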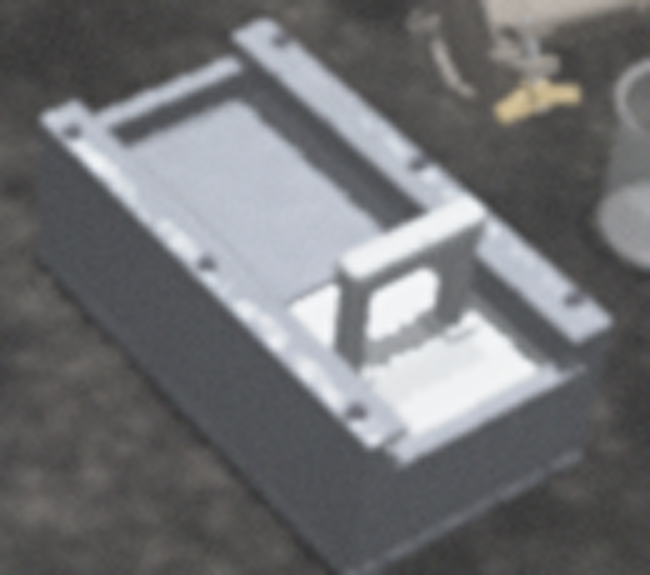

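View pics/c2.png

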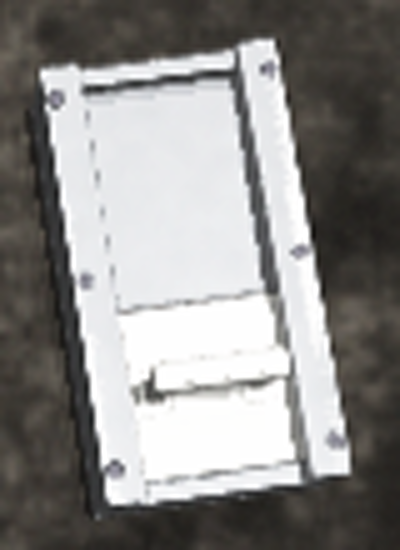

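The crops show the box top corners, six lip screws and the bar's top face (scene crop about (347,270) to (476,206), top crop centre about (222,369)). I'll triangulate these and fit the box pose.

```bash
cat > h.py <<'E'
import cv2,numpy as np,pickle
def cam(s):
    f=200/np.tan(np.radians(s["vertical_fov"]/2))
    return np.array([[f,0,s["cx"]],[0,f,s["cy"]],[0,0,1]]),s["dist"],np.hstack([cv2.Rodrigues(s["rvec"])[0],s["tvec"].reshape(3,1)])
def und(p,s):
    K,d,_=cam(s);return cv2.undistortPoints(np.array(p,float).reshape(-1,1,2),K,d)[:,0]
def tri(p,q,s,t):
    X=cv2.triangulatePoints(cam(s)[2],cam(t)[2],und(p,s).T,und(q,t).T);return (X[:3]/X[3]).T
def proj(X,s):
    K,d,_=cam(s);return cv2.projectPoints(np.array(X,float),s["rvec"],s["tvec"],K,d)[0][:,0]
E
python3 - <<'E'
from h import *
from scipy.optimize import least_squares
S,T=[pickle.load(open(n+".pkl","rb")) for n in("scene","top")]
f=lambda u,o:(np.array(u)+.5)/5-.5+np.array(o)
a=f([(281,40),(420,164),(574,299),(72,132),(207,264),(357,411),(42,118),(270,18),(612,322),(372,447),(347,270),(476,206)],(305,140))
b=f([(267,69),(300,252),(336,440),(55,99),(86,281),(115,468),(40,72),(273,38),(350,474),(105,505),(154,379),(291,360)],(335,145))
X=tri(a,b,S,T);np.set_printoptions(precision=4,suppress=True);print(X)
L=np.array([(94,51),(94,-51),(-94,-51),(-94,51)])/1000
def box(p,L=L):
    c,s=np.cos(p[3]),np.sin(p[3]);return np.c_[L@np.array([[c,s],[-s,c]])+p[:2],np.full(len(L),p[2])]
r=least_squares(lambda p:np.r_[proj(box(p),S)-a[6:10],proj(box(p),T)-b[6:10]].ravel(),[*X[6:10].mean(0),0.0])
print("box",r.x,r.fun.reshape(-1,2).round(1).tolist())
bar=X[10:].mean(0);d=X[10]-X[11];print("bar top",bar,np.hypot(*d[:2]),np.arctan2(-d[0],d[1]))
p=r.x
print("nominal bar",box(p,np.array([[-.048,0]])),"deck",box(p,np.array([[.038,0]])))
E
```

```text
[[0.5652 0.1002 0.0706]
 [0.4859 0.0892 0.0697]
 [0.4073 0.0777 0.0691]
 [0.5527 0.1912 0.0697]
 [0.4741 0.1794 0.0687]
 [0.3956 0.1683 0.068 ]
 [0.5647 0.1973 0.069 ]
 [0.5793 0.0969 0.0695]
 [0.3932 0.0723 0.0689]
 [0.3802 0.1725 0.0685]
 [0.4287 0.1549 0.0958]
 [0.4369 0.1001 0.0951]]
box [0.4796 0.1345 0.0685 0.1329] [[-0.6, -0.2], [-0.4, 0.2], [0.2, -0.0], [-0.6, 0.2], [0.1, -0.4], [0.5, 0.3], [0.5, 0.1], [0.4, 0.6]]
bar top [0.4328 0.1275 0.0954] 0.055429287921837954 0.1483009490425161
nominal bar [[0.432  0.1281 0.0685]] deck [[0.5173 0.1395 0.0685]]
```

```bash
cat >> h.py <<'E'
from scipy.spatial.transform import Rotation as R
from workcell import sense
def to(P,ang):
    """shares for world point(s) P with tool-y heading ang (world yaw)"""
    s=sense();r=R.from_quat(s["eef_rot"]);t=r.as_matrix()[:,1]
    cur=np.arctan2(t[1],t[0]);d=(ang-cur+np.pi)%(2*np.pi)-np.pi
    print("clock",s["clock"],"heading",round(cur,4),"turn",round(-d/np.pi,4))
    for p in P: print(p,r.inv().apply(np.array(p)-s["position"]).round(4))
E
python3 - <<'E'
from h import *
to([(.25,-.5,.28),(.41,-.3,.28),(.45,-.05,.25),(.4325,.128,.17)],.14)
E
```

```text
clock 0.1 heading -1.331 turn -0.4682
(0.25, -0.5, 0.28) [ 0.1239 -0.0794 -0.0699]
(0.41, -0.3, 0.28) [ 0.3269 -0.2356 -0.0696]
(0.45, -0.05, 0.25) [ 0.4251 -0.4689 -0.0391]
(0.4325, 0.128, 0.17) [ 0.4504 -0.6458  0.0413]
```

step_arm:
  moves:
    - [0.03, -0.02, -0.03, -0.04, 1]
    - [0.06, -0.04, -0.06, -0.08, 1]
    - [0.1, -0.06, -0.07, -0.12, 1]
    - [0.13, -0.08, -0.07, -0.16, 1]
    - [0.17, -0.11, -0.07, -0.2, 1]
    - [0.21, -0.14, -0.07, -0.24, 1]
    - [0.25, -0.17, -0.07, -0.28, 1]
    - [0.29, -0.2, -0.07, -0.32, 1]

```text
clock: 0.9
position: [0.3834, -0.342, 0.2805]
eef_rot: [0.811, 0.585, 0.0, -0.0]
ft_force: [1.5, -0.7, 0.6]
gripper_width: 0.999
grasp_force: 0.0
```

```bash
python3 - <<'E'
from h import *
to([(.42,-.2,.28),(.45,-.05,.25),(.4325,.128,.17)],.14)
s=sense();print(s["position"],s["qpos"],s["dq"])
E
```

```text
clock 0.9 heading -0.3209 turn -0.1467
(0.42, -0.2, 0.28) [ 0.1463 -0.0101  0.0006]
(0.45, -0.05, 0.25) [ 0.2981 -0.0289  0.0306]
(0.4325, 0.128, 0.17) [ 0.4615 -0.1017  0.1107]
[ 0.38342999 -0.34202342  0.28048526] [-9.46204196e-01  2.95410495e-01  1.61776396e+00  1.17888056e-04
  1.22897835e+00 -6.25314847e-01] [ 0.9476873  -0.06107695  0.08847935  0.00146381 -0.04251454 -0.30652527]
```

step_arm:
  moves:
    - [0.05, 0, 0, -0.03, 1]
    - [0.1, -0.01, 0, -0.06, 1]
    - [0.15, -0.01, 0, -0.09, 1]
    - [0.2, -0.02, 0.01, -0.12, 1]
    - [0.25, -0.02, 0.02, -0.145, 1]
    - [0.3, -0.03, 0.03, -0.145, 1]
    - [0.34, -0.04, 0.05, -0.145, 1]
    - [0.38, -0.06, 0.07, -0.145, 1]

```text
clock: 1.7
position: [0.4488, 0.0367, 0.2106]
eef_rot: [0.66, 0.752, 0.001, 0.001]
ft_force: [1.5, 0.4, -1.3]
gripper_width: 0.999
grasp_force: 0.0
```

```bash
python3 - <<'E'
from h import *
to([(.4325,.128,.15)],.14)
E
```

```text
clock 1.7 heading 0.1299 turn -0.0032
(0.4325, 0.128, 0.15) [ 0.0926 -0.0045  0.0605]
```

step_arm:
  moves:
    - [0.04, -0.002, 0.02, -0.003, 1]
    - [0.07, -0.004, 0.04, -0.003, 1]
    - [0.09, -0.005, 0.06, -0.003, 1]
    - [0.09, -0.005, 0.06, -0.003, 1]
    - [0.09, -0.005, 0.06, -0.003, 1]
    - [0.09, -0.005, 0.06, -0.003, 1]
    - [0.09, -0.005, 0.06, -0.003, 1]
    - [0.09, -0.005, 0.06, -0.003, 1]

```text
clock: 2.5
position: [0.4317, 0.1228, 0.1516]
eef_rot: [0.657, 0.754, 0.001, 0.001]
ft_force: [-1.1, 0.7, -0.7]
gripper_width: 0.998
grasp_force: 0.0
```

```bash
python3 - <<'E'
from h import *
from workcell import snapshot
to([(.4325,.128,.11),(.4325,.128,.087)],.14)
s=snapshot("scene");cv2.imwrite("pics/c3.png",cv2.resize(s["image"][90:260,290:450,::-1],None,fx=3,fy=3))
E
```

```text
clock 2.5 heading 0.1377 turn -0.0007
(0.4325, 0.128, 0.11) [0.0051 0.0015 0.0416]
(0.4325, 0.128, 0.087) [0.0051 0.0014 0.0646]
```

View pics/c3.png

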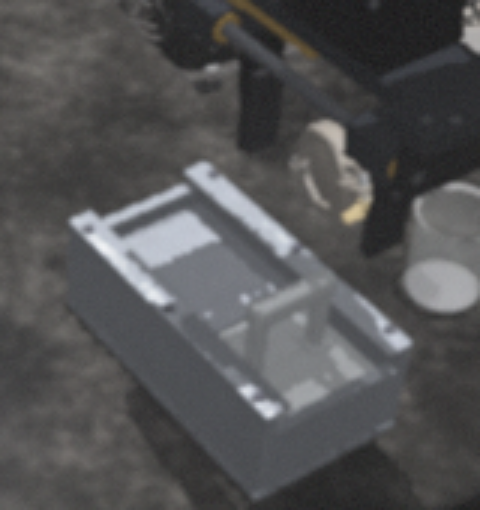

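The open fingers stand above the bar, at about (258,110) and (385,190) in the crop, one on each side of it (bar at about (290,300)). The path down is clear.

step_arm:
  moves:
    - [0.005, 0.0015, 0.02, -0.001, 1]
    - [0.005, 0.0015, 0.035, -0.001, 1]
    - [0.005, 0.0015, 0.05, -0.001, 1]
    - [0.005, 0.0015, 0.06, -0.001, 1]
    - [0.005, 0.0015, 0.064, -0.001, 1]
    - [0.005, 0.0015, 0.064, -0.001, 1]
    - [0.005, 0.0015, 0.064, -0.001, 1]
    - [0.005, 0.0015, 0.064, -0.001, 1]

```text
clock: 3.35
position: [0.4321, 0.1288, 0.0875]
eef_rot: [0.655, 0.756, 0.0, 0.0]
ft_force: [0.4, 0.4, 0.9]
gripper_width: 1.0
grasp_force: 0.0
```

step_arm:
  moves:
    - [0, 0, 0, 0, 0.5]
    - [0, 0, 0, 0, 0]
    - [0, 0, 0, 0, -0.4]
    - [0, 0, 0, 0, -0.6]
    - [0, 0, 0, 0, -0.7]
    - [0, 0, 0, 0, -0.8]
    - [0, 0, 0, 0, -1]
    - [0, 0, 0, 0, -1]
  squeeze: 25

```text
clock: 4.15
position: [0.4316, 0.1287, 0.0869]
eef_rot: [0.655, 0.756, -0.0, -0.0]
ft_force: [-0.5, 0.1, -0.5]
gripper_width: 0.352
grasp_force: 0.0
```

step_arm:
  moves:
    - [0, 0, 0, 0, -1]
    - [0, 0, 0, 0, -1]
    - [0, 0, 0, 0, -1]
    - [0, 0, 0, 0, -1]
    - [0, 0, 0, 0, -1]
    - [0, 0, 0, 0, -1]
    - [0, 0, 0, 0, -1]
    - [0, 0, 0, 0, -1]
  squeeze: 25

```text
clock: 4.95
position: [0.4321, 0.1289, 0.0876]
eef_rot: [0.655, 0.756, 0.001, 0.0]
ft_force: [-1.1, 0.5, 6.9]
gripper_width: 0.007
grasp_force: 3.2
```

The opening is nearly zero, so the bar may have been missed. I'll look.

```bash
python3 - <<'E'
from h import *
from workcell import snapshot
s=snapshot("scene");c=cv2.resize(s["image"][120:250,310:440,::-1],None,fx=4,fy=4)
t=snapshot("top");d=cv2.resize(t["image"][140:270,330:400,::-1],None,fx=4,fy=4)
cv2.imwrite("pics/c4.png",np.hstack([c,d]));print(sense())
E
```

```text
{'clock': 5.05, 'qpos': array([ 4.09451522e-02,  5.16026729e-01,  1.97499159e+00,  2.54076886e-04,
        6.49267203e-01, -1.01599962e-01]), 'dq': array([ 0.00120517,  0.00029686,  0.00057033,  0.00146376, -0.00118204,
        0.00061114]), 'tau': array([-2.65073553e-01, -3.12100303e+01, -7.69574493e+00, -3.35115474e-02,
       -1.98796350e-01, -8.66014198e-04]), 'position': array([0.43207564, 0.12884318, 0.08757902]), 'eef_rot': array([6.55033200e-01, 7.55599811e-01, 5.03895422e-04, 4.23255978e-04]), 'ft_force': array([-2.21763996,  0.02392564,  6.05206137]), 'wrist_torque': array([ 0.07016877,  0.04945954, -0.00413969]), 'grasp_force': 3.22203018295113, 'gripper_width': 0.0018399046616627544}
```

View pics/c4.png

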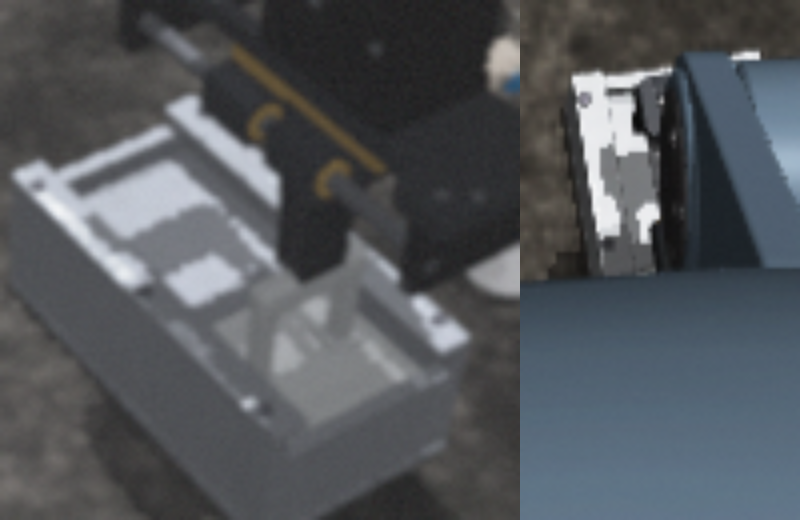

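```bash
python3 - <<'E'
from h import *
S=pickle.load(open("scene.pkl","rb"))
for z in(.0736,.0876,.0926,.099): 
    p=proj([(.432,.1288,z)],S)[0];print(z,p,(p-(310,120))*4)
print((proj([(.4328,.1275,.099)],S)[0]-(310,120))*4, cv2.Rodrigues(S["rvec"])[0].T@-S["tvec"])
E
```

```text
0.0736 [385.14427971 197.21569849] [300.57711885 308.86279397]
0.0876 [386.05324827 191.11679252] [304.21299306 284.4671701 ]
0.0926 [386.38318834 188.90437284] [305.53275335 275.61749135]
0.099 [386.80968154 186.0456007 ] [307.23872614 264.18240279]
[308.95414281 262.00798197] [-0.06466259  0.50684635  0.67781234]
```

```bash
python3 - <<'E'
from h import *
S=pickle.load(open("scene.pkl","rb"))
h=np.array([np.cos(.1377),np.sin(.1377),0])
for z in(.1376,.150,.16):
  for k in(.05,-.05): print(z,k,(proj([np.array([.4317,.1228,z])+k*h],S)[0]-(290,90))*3)
from workcell import snapshot
s=snapshot("scene");c=cv2.resize(s["image"][150:230,340:430,::-1],None,fx=8,fy=7,interpolation=cv2.INTER_CUBIC)
c=cv2.convertScaleAbs(c,alpha=1.8,beta=10);cv2.imwrite("pics/c5.png",c)
E
```

```text
0.1376 0.05 [248.94532885 180.30311579]
0.1376 -0.05 [372.86788737 286.58372331]
0.15 0.05 [251.03215372 162.38568773]
0.15 -0.05 [376.4927607 268.4790214]
0.16 0.05 [252.7485806 147.6601168]
0.16 -0.05 [379.47829509 253.58012617]
```

View pics/c5.png

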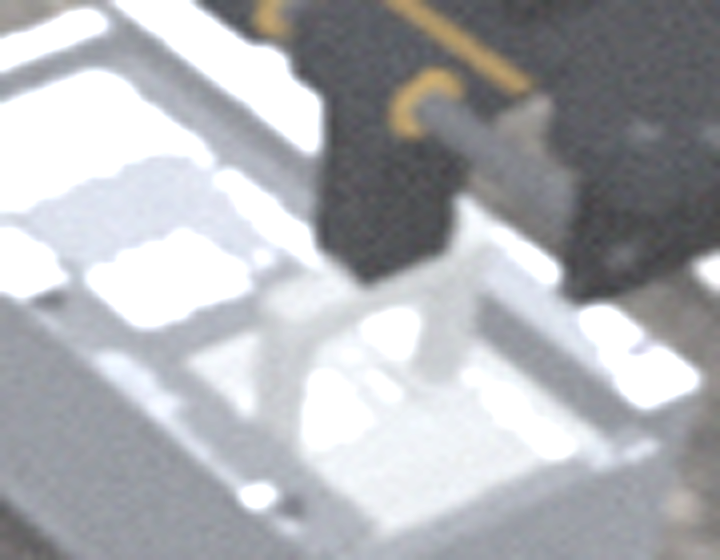

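The fingers closed on top of the bar: their tips are at about (375,280) in the crop, on the bar's upper edge. In both pictures the tips stand about 21 mm higher than the stated TCP would put them. I'll rise, open, and go down 21 mm lower in small steps while watching the force.

step_arm:
  moves:
    - [0, 0, -0.005, 0, -1]
    - [0, 0, -0.01, 0, -1]
    - [0, 0, -0.01, 0, 1]
    - [0, 0, -0.01, 0, 1]
    - [0, 0, -0.01, 0, 1]
    - [0, 0, -0.01, 0, 1]
    - [0, 0, -0.01, 0, 1]
    - [0, 0, -0.01, 0, 1]

```text
clock: 5.9
position: [0.4315, 0.1287, 0.0968]
eef_rot: [0.655, 0.756, -0.0, -0.0]
ft_force: [0.1, -0.3, 0.7]
gripper_width: 0.461
grasp_force: 0.0
```

step_arm:
  moves:
    - [0, 0, 0, 0, 1]
    - [0, 0, 0, 0, 1]
    - [0, 0, 0, 0, 1]
    - [0, 0, 0.005, 0, 1]
    - [0, 0, 0.01, 0, 1]
    - [0, 0, 0.015, 0, 1]
    - [0, 0, 0.02, 0, 1]
    - [0, 0, 0.02, 0, 1]

```text
clock: 6.7
position: [0.431, 0.1287, 0.0761]
eef_rot: [0.655, 0.756, -0.001, -0.001]
ft_force: [0.3, -0.4, -1.2]
gripper_width: 0.992
grasp_force: 0.0
```

step_arm:
  moves:
    - [0, 0, 0.005, 0, 1]
    - [0, 0, 0.01, 0, 1]
    - [0, 0, 0.01, 0, 1]
    - [0, 0, 0.01, 0, 0.2]
    - [0, 0, 0.01, 0, -0.4]
    - [0, 0, 0.01, 0, -1]
    - [0, 0, 0.01, 0, -1]
    - [0, 0, 0.01, 0, -1]
  squeeze: 25

```text
clock: 7.5
position: [0.4317, 0.1287, 0.067]
eef_rot: [0.655, 0.756, 0.0, 0.0]
ft_force: [0.0, -0.5, -1.0]
gripper_width: 0.63
grasp_force: 0.0
```

step_arm:
  moves:
    - [0, 0, 0, 0, -1]
    - [0, 0, 0, 0, -1]
    - [0, 0, 0, 0, -1]
    - [0, 0, 0, 0, -1]
    - [0, 0, 0, 0, -1]
    - [0, 0, 0, 0, -1]
    - [0, 0, 0, 0, -1]
    - [0, 0, 0, 0, -1]

```text
clock: 8.3
position: [0.431, 0.1287, 0.0668]
eef_rot: [0.655, 0.756, -0.0, -0.0]
ft_force: [-1.4, -0.5, -0.8]
gripper_width: 0.137
grasp_force: 25.0
```

```bash
python3 - <<'E'
from h import *
from workcell import snapshot
s=sense();print(s["position"],s["ft_force"],s["gripper_width"],s["grasp_force"],s["wrist_torque"])
s=snapshot("scene");c=cv2.resize(s["image"][150:230,340:430,::-1],None,fx=8,fy=7,interpolation=cv2.INTER_CUBIC)
c=cv2.convertScaleAbs(c,alpha=1.8,beta=10);cv2.imwrite("pics/c6.png",c)
E
```

```text
[0.43099196 0.12867797 0.06676944] [-1.37353834 -0.45855247 -0.7637818 ] 0.136514006019151 24.994853138923645 [-0.08709499  0.09546048  0.04643851]
```

The grasp is good: an opening of 11.9 mm at 25 N, which matches the bar. Next I'll lift 13 mm.

step_arm:
  moves:
    - [0, 0, -0.003, 0, -1]
    - [0, 0, -0.006, 0, -1]
    - [0, 0, -0.009, 0, -1]
    - [0, 0, -0.012, 0, -1]
    - [0, 0, -0.013, 0, -1]
    - [0, 0, -0.013, 0, -1]
    - [0, 0, -0.013, 0, -1]
    - [0, 0, -0.013, 0, -1]
  squeeze: 35

```text
clock: 9.15
position: [0.4316, 0.1287, 0.0798]
eef_rot: [0.655, 0.756, -0.0, -0.0]
ft_force: [0.7, -0.1, -3.0]
gripper_width: 0.136
grasp_force: 35.0
```

Lifted 13 mm, with the hatch's weight showing as −3 N. Now I'll slide 86 mm along tool +y.

step_arm:
  moves:
    - [0, 0.01, 0, 0, -1]
    - [0, 0.02, 0, 0, -1]
    - [0, 0.03, 0, 0, -1]
    - [0, 0.04, 0, 0, -1]
    - [0, 0.05, 0, 0, -1]
    - [0, 0.05, 0, 0, -1]
    - [0, 0.05, 0, 0, -1]
    - [0, 0.05, 0, 0, -1]

```text
clock: 9.95
position: [0.4801, 0.1358, 0.0797]
eef_rot: [0.655, 0.756, -0.001, -0.001]
ft_force: [0.6, 0.2, -3.4]
gripper_width: 0.134
grasp_force: 35.0
```

step_arm:
  moves:
    - [0, 0.01, 0, 0, -1]
    - [0, 0.02, 0, 0, -1]
    - [0, 0.028, 0, 0, -1]
    - [0, 0.034, 0, 0, -1]
    - [0, 0.036, 0, 0, -1]
    - [0, 0.036, 0, 0, -1]
    - [0, 0.036, 0, 0, -1]
    - [0, 0.036, 0, 0, -1]

```text
clock: 10.75
position: [0.5161, 0.1409, 0.0798]
eef_rot: [0.655, 0.756, -0.0, -0.0]
ft_force: [-0.3, 0.2, -3.2]
gripper_width: 0.136
grasp_force: 35.0
```

```bash
python3 - <<'E'
from h import *
from workcell import snapshot
s=sense();print(s["position"],s["ft_force"],s["gripper_width"],s["grasp_force"],s["wrist_torque"])
s=snapshot("scene");c=cv2.resize(s["image"][120:250,305:435,::-1],None,fx=4.5,fy=4.5,interpolation=cv2.INTER_CUBIC)
c=cv2.convertScaleAbs(c,alpha=1.6,beta=10);cv2.imwrite("pics/c7.png",c)
E
```

```text
[0.51608292 0.14091548 0.0797725 ] [-0.3008147   0.17154468 -3.22134418] 0.1363099308318444 34.99455749988556 [-0.02845202 -0.13607267  0.03347628]
```

View pics/c7.png

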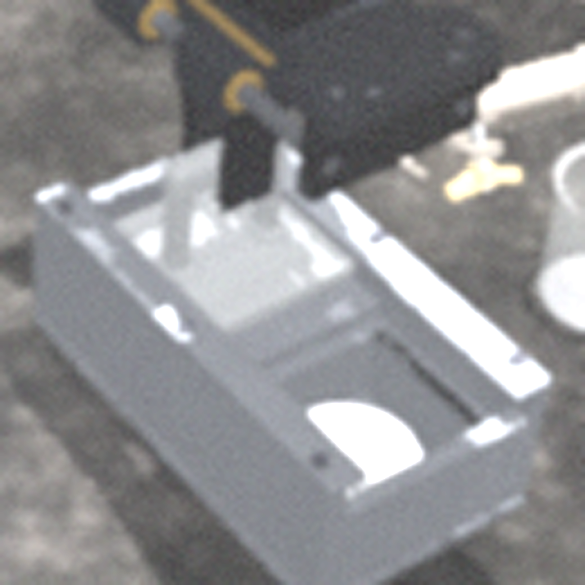

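The hatch is now at the far end (near edge at about (230,330) to (355,265)) and the well with its white dish is uncovered. I'll set it down on the deck.

step_arm:
  moves:
    - [0, 0, 0.002, 0, -1]
    - [0, 0, 0.004, 0, -1]
    - [0, 0, 0.005, 0, -1]
    - [0, 0, 0.006, 0, -1]
    - [0, 0, 0.006, 0, -1]
    - [0, 0, 0.006, 0, -1]
    - [0, 0, 0.006, 0, -1]
    - [0, 0, 0.006, 0, -1]

```text
clock: 11.6
position: [0.5168, 0.1409, 0.0739]
eef_rot: [0.655, 0.756, -0.0, 0.0]
ft_force: [-0.3, 0.5, -3.9]
gripper_width: 0.138
grasp_force: 35.0
```

step_arm:
  moves:
    - [0, 0, 0.0005, 0, -1]
    - [0, 0, 0.001, 0, -1]
    - [0, 0, 0.001, 0, -1]
    - [0, 0, 0.001, 0, -1]
    - [0, 0, 0.001, 0, -1]
    - [0, 0, 0.001, 0, -1]
    - [0, 0, 0.001, 0, -1]
    - [0, 0, 0.001, 0, -1]

```text
clock: 12.4
position: [0.5168, 0.1409, 0.0738]
eef_rot: [0.655, 0.756, 0.0, 0.0]
ft_force: [-2.1, 0.2, 5.2]
gripper_width: 0.136
grasp_force: 35.0
```

It is seated on the deck (force reversed to +5 N). Now to release and withdraw upward.

step_arm:
  moves:
    - [0, 0, 0, 0, -0.5]
    - [0, 0, 0, 0, -0.2]
    - [0, 0, 0, 0, 0.2]
    - [0, 0, 0, 0, 0.4]
    - [0, 0, 0, 0, 0.4]
    - [0, 0, 0, 0, 0.4]
    - [0, 0, 0, 0, 0.4]
    - [0, 0, 0, 0, 0.4]

```text
clock: 13.2
position: [0.5168, 0.141, 0.0729]
eef_rot: [0.655, 0.756, -0.0, -0.0]
ft_force: [0.7, -0.7, 1.1]
gripper_width: 0.685
grasp_force: 0.0
```

step_arm:
  moves:
    - [0, 0, -0.01, 0, 0.4]
    - [0, 0, -0.02, 0, 0.4]
    - [0, 0, -0.04, 0, 0.4]
    - [0, 0, -0.07, 0, 0.4]
    - [0, 0, -0.1, 0, 0.4]
    - [0, 0, -0.13, 0, 0.4]
    - [0, 0, -0.15, 0, 0.4]
    - [0, 0, -0.15, 0, 0.4]

```text
clock: 14.0
position: [0.5191, 0.1412, 0.2271]
eef_rot: [0.655, 0.756, 0.003, 0.003]
ft_force: [0.6, 0.4, 0.3]
gripper_width: 0.695
grasp_force: 0.0
```

```bash
python3 - <<'E'
from h import *
from workcell import snapshot
s=snapshot("scene");c=cv2.resize(s["image"][110:300,180:440,::-1],None,fx=3,fy=3,interpolation=cv2.INTER_CUBIC)
cv2.imwrite("pics/c8.png",cv2.convertScaleAbs(c,alpha=1.5,beta=5))
s=sense();print(s["position"],s["ft_force"],s["gripper_width"],s["clock"])
E
```

```text
[0.51771511 0.14104892 0.22503136] [-0.20537936 -0.29715189  0.39668425] 0.7011069054599607 14.05
```

View pics/c8.png

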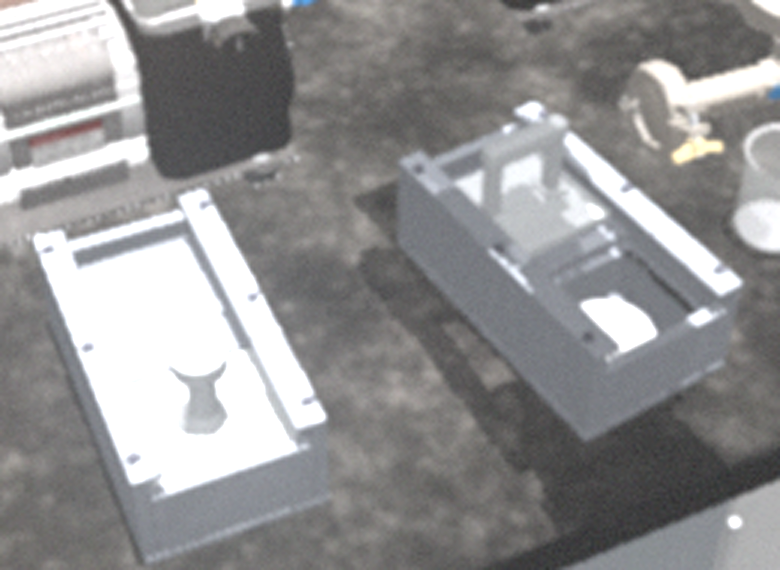

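The bar hatch lies flat on the deck (around (545,220)), the well is open with the dish visible at (620,315), the knob box is still shut, and the gripper is clear.

```bash
python3 -c "
from workcell import workorder
print(workorder.sign_off())"
```

```text
the job is handed in; nothing more can be done
None
```

The bar-handled hatch is slid to the far end and lies flat on its deck, with the dish well fully uncovered; the knob box is still shut, and I handed the job in at about 14 s, after a first grasp that closed on top of the bar (about 6 N) and was redone 21 mm lower.

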